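# Take the spinner off a fan whose thread hand is unknown

## Task

The little white fan with its front grille off has to have its blade washed: unscrew the yellow spinner cap from the middle of the blade and lift it straight off. Nobody remembers whether this fan's thread is left- or right-handed, so try the cap a little each way and then turn it the way it loosens until it is free. Finish still holding the cap in the gripper, at rest and a hand's width (about 10 cm) clear above the hub it came from, and leave everything else on the table where it stands.

Things in the scene. Friction and masses are not known exactly. Their poses are not given: they have to be found in the camera images.
- spinner: yellow ribbed spinner cap of the fan, round, 42 mm in diameter, 32 mm tall, about 40 g, upright on the fan's axis; origin in the middle of its underside, which sits on the hub face; z up; x, y turn with the cap, the white bar on its top lies along x. Its sides are straight for the lowest 26 mm, so it can be gripped at any yaw
- spinner_grip (a point): on the cap's axis, 18 mm above its underside: the height to grip. Unseen coarse two-start thread: from the start one direction is blocked at once by a stop (within 0.15 rad; then the cap stays put and the pads slip round it, at 0.3 to 1 N m); the other is free and raises the cap 2.4 mm per rad. Which one loosens differs from run to run. Pulling unturned does not free it
- fan_hub (a point): middle of the flat hub face under the spinner, 130 mm above the table on the fan's vertical axis; hub 41 mm in diameter. The cap comes out of the thread about 1.05 rad from its start and lifts straight off between 1.1 and 1.9 rad; near 2.0 rad it meets another stop. The rotor (hub and blades) is blocked by two chopsticks and does not turn
- fan: white tabletop fan head, blowing straight up, front grille off, fixed; origin on the table under its axis. Shroud 212 mm across outside, 204 inside, rim 140 mm high; blue blades at least 16 mm below the hub face. Two chopsticks stick out to +x, 100 mm high, to 235 mm from the axis. Its stand (yoke to 130 mm from the axis, 116 mm high) lies along y, give or take 0.6 rad
- other_fan: a second such fan with its front grille on, fixed, not to be touched; origin on the table under its axis, 260 mm across the yoke, 172 mm high
- can1: green drinks can with aluminium top, 66 mm in diameter, 120 mm tall, full; origin in the middle of its underside; leave alone
- can2: another such can; leave alone
- can3: another such can; leave alone
- cup1: small steel cup, 62 mm across the rim, 34 mm tall, near the fan; origin in the middle of its underside; leave alone
- cup2: another such cup; leave alone
- spoon: steel spoon, 170 mm long along its x, lying on the table; leave alone
- water: full water bottle with white cap and orange label, 62 mm in diameter, 205 mm tall; origin in the middle of its underside; leave alone

How it is judged:
By the outcome, as a careful person would: the job done as asked, in the order asked, and still so for the second after the job is handed in, while the arm keeps its last pose, push and grip.
It also fails if it takes over 45 s, if anything falls off the work surface, if the arm or the gripper's body presses on something with over 40 N, if the wrist force passes 120 N, or if a joint passes its speed limit or range.

## Robot

A 6-joint arm with a two-finger parallel gripper is mounted at the origin on the work surface. World frame = base frame: x ahead of the robot, y to its left, z up, the work surface at z = 0. Lengths are in m, angles in degrees, forces in N, time in s.
With the tool pointing down it reaches from about 0.375 to 0.9 m from the base axis. Payload 3.1 kg.
Tool frame: the origin (TCP) lies on the centre line of the jaws, within the pads' length; the fingertips stand 25 mm ahead of it and the grasp point (between the pads) lies 6 mm ahead of it; z points along the fingers, y is the line along which they close (so a half turn about z gives the same grasp; the last joint's range is limited). The gripper opens to 87 mm and grips with 3 to 60 N. Pads are 19 mm wide; open, the fingers measure 117 mm over their backs; the gripper's body (75 mm by 190 mm) begins 51 mm behind the grasp point.
Start: joints at [-83.222, 30.224, 82.088, -0, 67.689, -10.227], TCP at [0.183, -0.598, 0.248] pointing down, gripper open.
Joint ranges: [-176.69, 176.69], [-43.24, 126.21], [12.49, 139.97], [-82, 262], [0, 151.66], [-163.58, 163.58]. Speed limits (degrees/s): [159.86, 159.86, 180, 180, 180, 180].

## Interface

Orientations are given as a 3x3 rotation matrix whose columns are the frame's x, y, z axes.
In Python, from rig import bot, cams, models gives the robot as it stands. The module is installed in compiled form; this text tells all that it offers.
- The arm moves only by the shell command python3 -m handwheel 'ROWS' [OPENING]. ROWS is JSON, a list of rows, each a list of 6 numbers: the shift along the world's x, y, z each as a share of 1 m, from -1 to 1, then the turn, a rotation vector about the world's x, y, z each as a share of 2 rad, from -1 to 1. In form: [[dx, dy, dz, wx, wy, wz], ...]. A call has exactly 8 rows; each row is the pose to reach, as a shift and turn from the pose commanded when the call began; what a row does not reach only later rows make up. A row lasts 1/12 s, in which the tool goes at most 41.7 mm and 7.16 degrees, less where a joint would pass 70% of its speed; a pose out of reach is approached as far as the arm can. A call with a number of a shift or a turn outside -1 to 1 is refused whole. A call with a gripper value outside its range is refused whole. OPENING is the opening, from -1 (shut) to 1 (fully open), so that 0 is half open, set as the call begins (- or left out, the last holds). The fingers move at their own pace and stop on an object; the grip force is fixed at half the most. Time passes only in rows, so rows that repeat a pose let the fingers close, or fill a call up. It gives the time, the measured TCP pose, the force, the opening and the grip force at its end, in the units of the state.
- bot.read_state(): the state, without advancing time (a new reading comes with each control period).
- cams.capture(name): name is "scene" or "side" or "wrist"; returns (picture, depth): 384x512x3 uint8, blue, green, red; 384x512 float32, m along the optical axis (not along the pixel's ray), 0 where there is no reading.
- cams.calibration(name): a dict with "mtx" (3x3 intrinsics, pixels), "dist_coeffs" ([k1, k2, p1, p2, k3] as OpenCV has them; the pictures are not rectified), "R" (3x3) and "t" (3): a world point X has camera coordinates R X + t; the wrist camera has in their place "tool_from_camera" (4x4, takes a point from camera to tool coordinates, whose origin is the TCP and whose axes are the flange's). Camera axes: x right, y down, z forward; pixel columns grow to the right and rows downward; lengths in m; the calibration is good to about 2 mm. A picture is of the moment at which its call begins: read the wrist's pose just before it. calibration takes no time and is no camera call.
- bot.hand_in(): hands the job in; it is judged then, once.
Trained networks look in the newest picture that a camera, given by its name, has taken for a name from the list of things; names that differ only in an ending like _2 or _b are one class to them, and where a whole thing is asked for, a point or a joint stands for the part that bears it (a point fixed in the world has none). Each returns a list of dicts, best first, with "conf" (0 to 1); they miss things now and then, are a little off and sometimes report something else, mostly with a low value. They report only what shows in the picture. A call takes as long as a camera call.
- models.spot_in(query, camera): "position" ([column, row] in pixels, amid what is visible of it).
- models.tip_of(query, camera): "position" ([column, row] in pixels: a listed point, or the origin of a listed thing).
The state is a dict: "time_s": time; "joint_positions": joint angles; "qvel": joint speeds; "tau": joint torques, N m; "position": TCP position; "tcp_rot": TCP orientation; "force": force on the tool from outside, world axes, zero at the start; "moment": the same for the moment, N m; "opening": opening from 0.0 (shut) to 1.0 (fully open); "grasp_force": force on a finger pad.
Only numpy, scipy, OpenCV 4.12 (cv2) and the standard library are available. Lean on these libraries where they do the work, as an engineer would, in place of code of your own. Each camera call takes 0.05 s, during which the arm holds its last target. There are 200 camera calls.

## Working session

There is one attempt and no reset: what is moved stays moved. The work goes in short steps, Python scripts to look and compute and a shell command to move; the robot and the scene stay as the last step left them, time stands still between calls to the robot, and variables do not carry over. Pictures are saved under pics/ and viewed, at most 10 in all, crops included, and the job is handed in when it is done.

```bash
mkdir -p pics
cat > h.py <<'E'
import numpy as np, cv2
from rig import bot, cams, models
def ray(name,px):
    c=cams.calibration(name)
    u=cv2.undistortPoints(np.array([[px]],float),np.array(c["mtx"]),np.array(c["dist_coeffs"]))[0,0]
    return np.array([u[0],u[1],1.]),c
def pose(c,s=None):
    if "R" in c:
        R=np.array(c["R"]).T; return R,-R@np.array(c["t"])
    T=np.array(c["tool_from_camera"]); s=s or bot.read_state()
    W=np.array(s["tcp_rot"]); return W@T[:3,:3],W@T[:3,3]+np.array(s["position"])
def at_depth(name,px,d,s=None):
    r,c=ray(name,px);R,p=pose(c,s);return R@(r*d)+p
def at_z(name,px,z,s=None):
    r,c=ray(name,px);R,p=pose(c,s);v=R@r;return p+v*(z-p[2])/v[2]
E
python3 - <<'E'
from h import *
s=bot.read_state();print({k:np.round(v,3).tolist() for k,v in s.items()})
P=[]
for n in ["scene","side"]:
    im,d=cams.capture(n);P.append(im)
    for q in ["spinner","fan_hub","spinner_grip"]:
        for r in models.tip_of(q,n)[:2]:
            p=r["position"];z={"spinner":.13,"fan_hub":.13,"spinner_grip":.148}[q]
            print(n,q,round(r["conf"],2),np.round(p,1),at_z(n,p,z).round(4))
    for q in ["fan","other_fan","can1","cup1","water"]:
        for r in models.tip_of(q,n)[:3]:
            print(n,q,round(r["conf"],2),np.round(r["position"]),at_z(n,r["position"],0).round(3))
cv2.imwrite("pics/a.png",cv2.resize(P[0],(800,600)));cv2.imwrite("pics/b.png",cv2.resize(P[1],(800,600)))
E
```

```text
{'time_s': 0.0, 'joint_positions': [-83.222, 30.278, 82.156, -0.001, 67.69, -10.226], 'qvel': [0.09, -0.035, 0.065, 0.041, 0.048, 0.036], 'tau': [0.0, -44.004, -17.66, 0.063, 0.058, -0.0], 'position': [0.183, -0.597, 0.247], 'tcp_rot': [[0.956, 0.292, -0.0], [0.292, -0.956, 0.002], [0.0, -0.002, -1.0]], 'force': [-0.398, 1.085, 0.121], 'moment': [-0.0, -0.045, 0.019], 'grasp_force': 0.0, 'opening': 1.0}
scene spinner 0.66 [197.2 217.9] [ 0.5298 -0.2133  0.13  ]
scene fan_hub 0.91 [197.9 216.5] [ 0.5254 -0.2085  0.13  ]
scene spinner_grip 0.62 [194.7 214.2] [ 0.5265 -0.219   0.148 ]
scene fan 0.59 [202. 240.] [ 0.522 -0.204  0.   ]
scene fan 0.4 [197. 212.] [ 0.388 -0.153  0.   ]
scene other_fan 0.84 [333. 171.] [0.48  0.442 0.   ]
scene can1 0.94 [120. 252.] [ 0.416 -0.474  0.   ]
scene can1 0.82 [127. 272.] [ 0.512 -0.483  0.   ]
scene cup1 0.86 [175. 284.] [ 0.638 -0.364  0.   ]
scene cup1 0.69 [251. 246.] [ 0.636 -0.07   0.   ]
scene cup1 0.31 [195. 211.] [ 0.381 -0.16   0.   ]
scene water 0.64 [341. 216.] [0.697 0.296 0.   ]
side spinner 0.62 [268.5 174.8] [ 0.4991 -0.049   0.13  ]
side spinner 0.57 [266.7 148.5] [ 0.5246 -0.2204  0.13  ]
side spinner_grip 0.49 [267.3 146.2] [ 0.521  -0.2106  0.148 ]
side fan 0.72 [259. 317.] [0.475 0.452 0.   ]
side fan 0.63 [268. 177.] [ 0.515 -0.198  0.   ]
side other_fan 0.64 [260. 313.] [0.471 0.441 0.   ]
side other_fan 0.16 [268. 144.] [ 0.543 -0.453  0.   ]
side can1 0.85 [314. 141.] [ 0.325 -0.495  0.   ]
side can1 0.66 [293. 143.] [ 0.426 -0.466  0.   ]
side can1 0.59 [280. 141.] [ 0.491 -0.479  0.   ]
side cup1 0.6 [242. 155.] [ 0.653 -0.348 -0.   ]
side cup1 0.45 [230. 193.] [ 0.659 -0.077  0.   ]
side water 0.55 [258. 317.] [0.476 0.454 0.   ]
side water 0.48 [269. 148.] [ 0.536 -0.414  0.   ]
```

View pics/a.png

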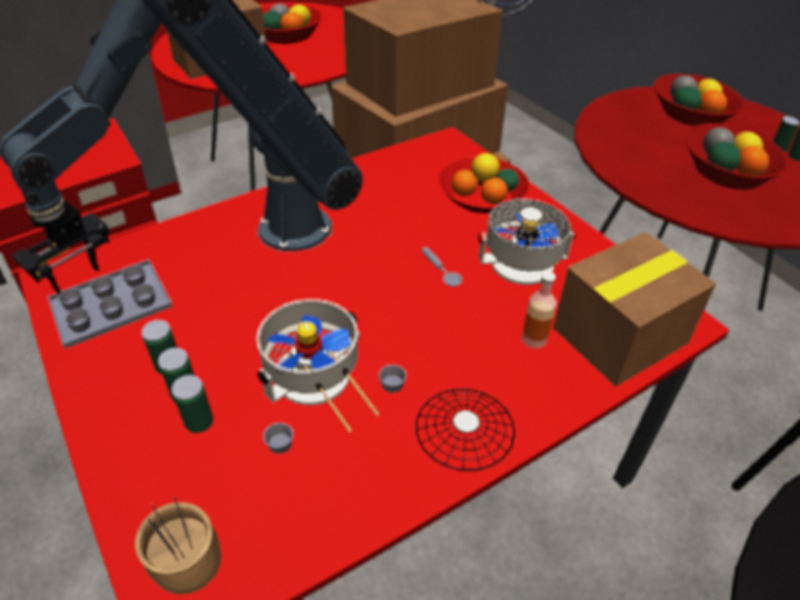

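View pics/b.png

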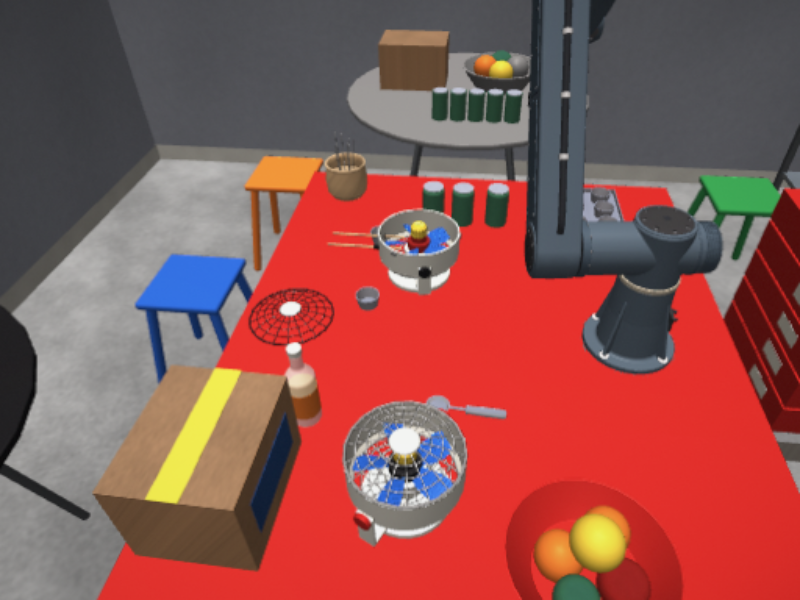

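The yellow cap is at about (307,332) in the 800-px scene view and (419,229) in the side view. Both put it near (0.525, -0.213). I'll move above it and look with the wrist camera.

```bash
python3 -m handwheel '[[0.02,0.022,0.02,0,0,0.05],[0.045,0.05,0.04,0,0,0.1],[0.07,0.08,0.055,0,0,0.15],[0.095,0.108,0.07,0,0,0.2],[0.12,0.137,0.08,0,0,0.25],[0.145,0.166,0.09,0,0,0.3],[0.17,0.195,0.095,0,0,0.35],[0.195,0.222,0.1,0,0,0.4]]' && python3 -m handwheel '[[0.025,0.029,0,0,0,0.01],[0.05,0.058,0,0,0,0.02],[0.075,0.086,0,0,0,0.03],[0.1,0.112,0,0,0,0.04],[0.12,0.137,0,0,0,0.045],[0.135,0.155,0,0,0,0.045],[0.147,0.162,0,0,0,0.045],[0.147,0.162,0,0,0,0.045]]'
python3 - <<'E'
from h import *
s=bot.read_state();print(np.round(s["joint_positions"],1),np.round(s["position"],4),np.round(s["tcp_rot"],3).tolist())
im,d=cams.capture("wrist");cv2.imwrite("pics/w1.png",im)
for q,z in [("spinner",.13),("spinner_grip",.148)]:
    for r in models.tip_of(q,"wrist")[:2]: print(q,r,at_z("wrist",r["position"],z,s).round(4))
hsv=cv2.cvtColor(im,cv2.COLOR_BGR2HSV)
m=cv2.inRange(hsv,(20,120,80),(35,255,255))
n,l,st,ce=cv2.connectedComponentsWithStats(m)
for i in np.argsort(-st[1:,4])[:3]+1:
    px=ce[i];print(st[i],px,at_z("wrist",px,.158,s).round(4), np.median(d[l==i]))
E
```

```text
time_s: 1.57
position: [0.3788, -0.3739, 0.3485]
tcp_rot: [[0.452, 0.892, 0.001], [0.892, -0.452, -0.001], [-0.0, 0.001, -1.0]]
force: [-0.1, -0.4, 0.2]
opening: 0.999
grasp_force: 0.0
time_s: 2.23
position: [0.5267, -0.2123, 0.3476]
tcp_rot: [[0.372, 0.928, 0.001], [0.928, -0.372, -0.0], [0.0, 0.001, -1.0]]
force: [-0.5, -0.1, 0.2]
opening: 0.999
grasp_force: 0.0
[-33.2  19.9  83.    0.   77.  -11.4] [ 0.5267 -0.2123  0.3476] [[0.372, 0.928, 0.001], [0.928, -0.372, -0.0], [0.0, 0.001, -1.0]]
spinner {'position': [243.8, 164.2], 'conf': 0.94} [ 0.5167 -0.2095  0.13  ]
spinner_grip {'position': [248.5, 166.2], 'conf': 0.62} [ 0.5228 -0.2099  0.148 ]
spinner_grip {'position': [245.2, 148.4], 'conf': 0.26} [ 0.527  -0.1895  0.148 ]
[229 173  33  13 112] [245.6875     180.70535714] [ 0.5146 -0.222   0.158 ] 0.3411122
[419 288   9  20  63] [423.74603175 300.20634921] [ 0.6652 -0.4535  0.158 ] 0.08499834
[ 77 291   9  17  54] [ 80.09259259 300.40740741] [ 0.2591 -0.2907  0.158 ] 0.084705025
```

View pics/w1.png

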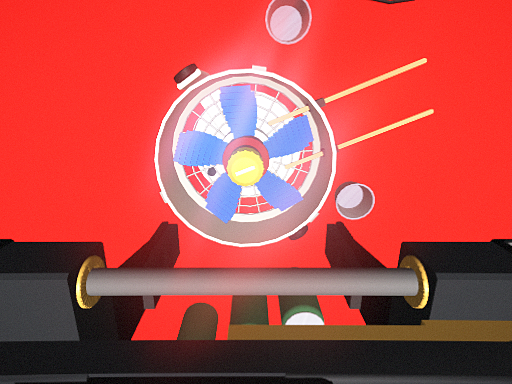

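The cap shows at about (245,168), centred in the fan. The chopsticks point right, with a cup on either side. I'll refine its position from the depth image.

Run:
```python
from h import *
s=bot.read_state()
def cloud(n,im,d,s):
    c=cams.calibration(n);v,u=np.nonzero(d>0)
    r=cv2.undistortPoints(np.stack([u,v],1).astype(float)[:,None],np.array(c["mtx"]),np.array(c["dist_coeffs"]))[:,0]
    R,p=pose(c,s);return (np.c_[r,np.ones(len(r))]*d[v,u][:,None])@R.T+p
for n in ["wrist","scene","side"]:
    im,d=cams.capture(n);P=cloud(n,im,d,s)
    rad=np.hypot(P[:,0]-.523,P[:,1]+.211)
    A=P[(rad<.035)&(P[:,2]>.145)&(P[:,2]<.175)]
    print(n,len(A),A.mean(0).round(4),A.min(0).round(4),A.max(0).round(4),"mid",((A.min(0)+A.max(0))/2).round(4))
    B=P[(rad>.09)&(rad<.12)&(P[:,2]>.135)&(P[:,2]<.147)]
    if len(B)>20:
        x=np.linalg.lstsq(np.c_[2*B[:,:2],np.ones(len(B))],(B[:,:2]**2).sum(1),rcond=None)[0]
        print(" rim",len(B),x[:2].round(4),np.sqrt(x[2]+x[0]**2+x[1]**2).round(4),B[:,2].max().round(4))
```

```text
wrist 1083 [ 0.5196 -0.2069  0.1588] [ 0.497  -0.2295  0.145 ] [ 0.5398 -0.1877  0.1643] mid [ 0.5184 -0.2086  0.1547]
 rim 2528 [ 0.5187 -0.2088] 0.1031 0.1423
scene 117 [ 0.5268 -0.2136  0.1578] [ 0.5015 -0.2321  0.1451] [ 0.5441 -0.1918  0.1672] mid [ 0.5228 -0.2119  0.1562]
 rim 334 [ 0.5211 -0.2114] 0.1037 0.1461
side 76 [ 0.5189 -0.201   0.1589] [ 0.5009 -0.2247  0.1456] [ 0.5384 -0.1853  0.1676] mid [ 0.5197 -0.205   0.1566]
 rim 256 [ 0.5192 -0.2088] 0.1034 0.1469
```

```bash
python3 -m handwheel '[[-0.002,0.001,-0.035,0,0,0],[-0.004,0.002,-0.07,0,0,0],[-0.006,0.003,-0.1,0,0,0],[-0.0075,0.0035,-0.12,0,0,0],[-0.0075,0.0035,-0.135,0,0,0],[-0.0075,0.0035,-0.14,0,0,0],[-0.0075,0.0035,-0.14,0,0,0],[-0.0075,0.0035,-0.14,0,0,0]]'
python3 - <<'E'
from h import *
s=bot.read_state();print(np.round(s["position"],4))
im,d=cams.capture("wrist");cv2.imwrite("pics/w2.png",im)
c=cams.calibration("wrist");v,u=np.nonzero(d>0)
r=cv2.undistortPoints(np.stack([u,v],1).astype(float)[:,None],np.array(c["mtx"]),np.array(c["dist_coeffs"]))[:,0]
R,p=pose(c,s);P=(np.c_[r,np.ones(len(r))]*d[v,u][:,None])@R.T+p
rad=np.hypot(P[:,0]-.519,P[:,1]+.209)
k=(rad<.03)&(P[:,2]>.14)&(P[:,2]<.18);A=P[k]
L=A@np.array(s["tcp_rot"]);L0=np.array(s["position"])@np.array(s["tcp_rot"])
print(len(A),A.min(0),A.max(0),"tool-frame lateral mid",((L.min(0)+L.max(0))/2-L0).round(4),(L.max(0)-L.min(0)).round(4))
E
```

```text
time_s: 3.2
position: [0.5175, -0.211, 0.2082]
tcp_rot: [[0.376, 0.927, 0.001], [0.927, -0.376, -0.001], [-0.0, 0.001, -1.0]]
force: [0.1, 0.7, -0.2]
opening: 0.996
grasp_force: 0.0
[ 0.5175 -0.211   0.2082]
2949 [ 0.49764278 -0.22913816  0.14000959] [ 0.53995577 -0.18748804  0.16398041] tool-frame lateral mid [0.0033 0.0003 0.0561] [0.041  0.0423 0.024 ]
```

View pics/w2.png

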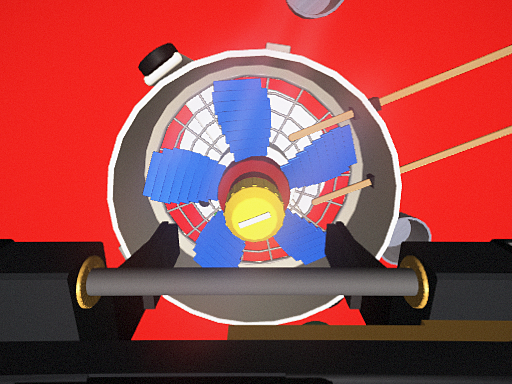

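The cap sits at (254,213), between the fingers, with its bar in view. It's 3 mm off along the pad width, so I'll correct that, descend and close.

```bash
python3 -m handwheel '[[0.0012,0.003,0,0,0,0],[0.0012,0.003,-0.015,0,0,0],[0.0012,0.003,-0.03,0,0,0],[0.0012,0.003,-0.042,0,0,0],[0.0012,0.003,-0.05,0,0,0],[0.0012,0.003,-0.0515,0,0,0],[0.0012,0.003,-0.0515,0,0,0],[0.0012,0.003,-0.0515,0,0,0]]' && python3 -m handwheel '[[0,0,0,0,0,0],[0,0,0,0,0,0],[0,0,0,0,0,0],[0,0,0,0,0,0],[0,0,0,0,0,0],[0,0,0,0,0,0],[0,0,0,0,0,0],[0,0,0,0,0,0]]' -1
python3 -c "
from h import *
s=bot.read_state();print(np.round(s['joint_positions'],1),s['moment'],s['force'])"
```

```text
time_s: 3.92
position: [0.5191, -0.2074, 0.1568]
tcp_rot: [[0.375, 0.927, 0.001], [0.927, -0.375, -0.001], [-0.0, 0.002, -1.0]]
force: [1.0, -0.4, 0.2]
opening: 0.999
grasp_force: 0.0
time_s: 4.58
position: [0.5194, -0.2077, 0.1562]
tcp_rot: [[0.375, 0.927, 0.002], [0.927, -0.375, -0.001], [-0.0, 0.003, -1.0]]
force: [4.9, -1.1, -1.1]
opening: 0.477
grasp_force: 19.1
[-33.2  32.3  96.6   0.   51.  -11.2] [-0.09909301 -0.40357681 -0.05057833] [ 4.89644399 -1.08597421 -1.11438341]
```

Gripped at 41.5 mm. I'll try a small turn counter-clockwise (+z) first.

```bash
cat > st.py <<'E'
from h import *
s=bot.read_state();print('j',np.round(s['joint_positions'],1),'M',np.round(s['moment'],3),'F',np.round(s['force'],1))
E
python3 -m handwheel '[[0,0,0,0,0,0.02],[0,0,0,0,0,0.04],[0,0,0.0002,0,0,0.06],[0,0,0.0003,0,0,0.08],[0,0,0.0004,0,0,0.1],[0,0,0.0005,0,0,0.12],[0,0,0.0005,0,0,0.12],[0,0,0.0005,0,0,0.12]]'; python3 st.py
```

```text
time_s: 5.25
position: [0.5194, -0.2082, 0.1564]
tcp_rot: [[0.147, 0.989, 0.002], [0.989, -0.147, -0.001], [-0.001, 0.002, -1.0]]
force: [1.4, -3.7, -5.5]
opening: 0.482
grasp_force: 30.0
j [-33.3  32.3  96.5   0.   51.  -24.8] M [-0.619 -0.444 -0.911] F [ 1.4 -3.7 -5.5]
```

The reaction moment is -0.91 N·m, so counter-clockwise looks blocked. I'll turn back and try clockwise.

```bash
python3 -m handwheel '[[0,0,-0.0005,0,0,-0.03],[0,0,-0.0005,0,0,-0.06],[0,0,-0.0003,0,0,-0.09],[0,0,0,0,0,-0.12],[0,0,0.0002,0,0,-0.15],[0,0,0.0005,0,0,-0.18],[0,0,0.0005,0,0,-0.18],[0,0,0.0005,0,0,-0.18]]'; python3 st.py
```

```text
time_s: 5.92
position: [0.5198, -0.2072, 0.1571]
tcp_rot: [[0.481, 0.877, 0.003], [0.877, -0.481, -0.001], [0.001, 0.003, -1.0]]
force: [5.4, 0.0, -5.2]
opening: 0.481
grasp_force: 30.0
j [-33.2  32.2  96.5   0.1  51.1  -4.5] M [-0.092 -0.941 -0.004] F [ 5.4  0.  -5.2]
```

Clockwise is free (moment about 0), so I'll continue that way while rising with the thread.

```bash
python3 -m handwheel '[[0,0,0.0002,0,0,-0.05],[0,0,0.0005,0,0,-0.1],[0,0,0.0007,0,0,-0.15],[0,0,0.0010,0,0,-0.2],[0,0,0.0012,0,0,-0.25],[0,0,0.0014,0,0,-0.3],[0,0,0.0017,0,0,-0.35],[0,0,0.0017,0,0,-0.35]]'; python3 st.py;  python3 -m handwheel '[[0,0,0.0002,0,0,-0.04],[0,0,0.0005,0,0,-0.08],[0,0,0.0007,0,0,-0.12],[0,0,0.0010,0,0,-0.16],[0,0,0.0012,0,0,-0.2],[0,0,0.0013,0,0,-0.22],[0,0,0.0013,0,0,-0.22],[0,0,0.0013,0,0,-0.22]]'; python3 st.py
python3 - <<'E'
from h import *
im,d=cams.capture("wrist");cv2.imwrite("pics/w3.png",im)
E
```

```text
time_s: 6.58
position: [0.5202, -0.2079, 0.1591]
tcp_rot: [[0.934, 0.358, 0.004], [0.358, -0.934, -0.002], [0.003, 0.003, -1.0]]
force: [5.8, -2.3, -4.0]
opening: 0.478
grasp_force: 30.0
j [-33.2  32.1  96.4   0.   51.3  35.8] M [-0.3   -0.886  0.011] F [ 5.8 -2.3 -4. ]
time_s: 7.25
position: [0.5204, -0.2082, 0.161]
tcp_rot: [[0.997, -0.071, 0.004], [-0.071, -0.997, -0.003], [0.005, 0.003, -1.0]]
force: [4.2, -2.8, -1.0]
opening: 0.479
grasp_force: 30.0
j [-33.2  31.9  96.3  -0.   51.5  60.8] M [-0.324 -0.816  0.035] F [ 4.2 -2.8 -1. ]
```

View pics/w3.png

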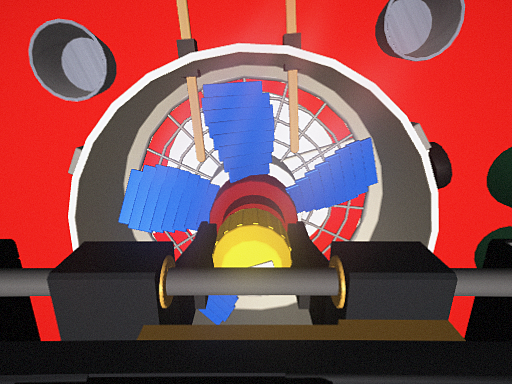

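The jaws are holding the cap (yellow at about (252,245)), which has turned roughly 1.4 rad with no resistance. Next is a gentle straight lift while I watch the force.

```bash
python3 -m handwheel '[[0,0,0.001,0,0,0],[0,0,0.002,0,0,0],[0,0,0.003,0,0,0],[0,0,0.005,0,0,0],[0,0,0.007,0,0,0],[0,0,0.009,0,0,0],[0,0,0.011,0,0,0],[0,0,0.012,0,0,0]]'; python3 st.py
```

```text
time_s: 7.97
position: [0.519, -0.2082, 0.1725]
tcp_rot: [[0.998, -0.071, 0.001], [-0.071, -0.997, -0.002], [0.001, 0.002, -1.0]]
force: [3.3, -3.7, -2.0]
opening: 0.478
grasp_force: 30.0
j [-33.3  30.9  95.8  -0.1  53.1  60.9] M [-0.649 -0.329  0.007] F [ 3.3 -3.7 -2. ]
```

```bash
python3 -m handwheel '[[0,0,0.01,0,0,0],[0,0,0.025,0,0,0],[0,0,0.045,0,0,0],[0,0,0.065,0,0,0],[0,0,0.08,0,0,0],[0,0,0.087,0,0,0],[0,0,0.087,0,0,0],[0,0,0.087,0,0,0]]'; python3 st.py
python3 - <<'E'
from h import *
im,d=cams.capture("scene");a=im[150:310,110:310];w,d=cams.capture("wrist")
cv2.imwrite("pics/f.png",np.hstack([cv2.resize(a,(400,320)),cv2.resize(w,(400,320))]))
E
```

```text
time_s: 8.63
position: [0.5177, -0.2065, 0.259]
tcp_rot: [[0.997, -0.073, -0.001], [-0.073, -0.997, 0.001], [-0.001, -0.001, -1.0]]
force: [-0.6, 0.0, -0.2]
opening: 0.48
grasp_force: 30.0
j [-33.2  24.3  91.1   0.   64.7  60.9] M [ 0.06   0.007 -0.008] F [-0.6  0.  -0.2]
```

View pics/f.png

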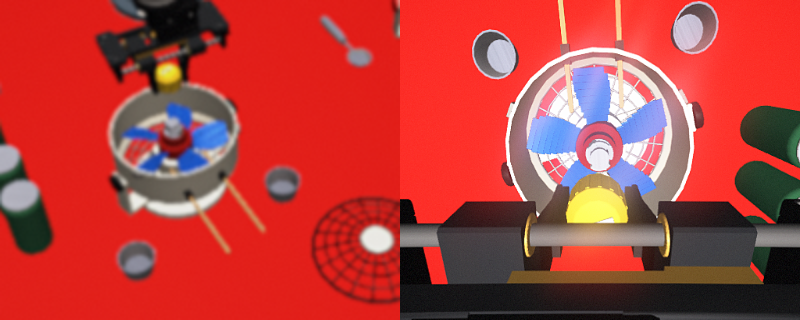

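The cap (168,77) is in the gripper above the fan, and the bare threaded stud shows at (600,155). The underside is about 10 cm above the hub. I'll let it settle and hand in.

```bash
python3 -m handwheel '[[0,0,0,0,0,0],[0,0,0,0,0,0],[0,0,0,0,0,0],[0,0,0,0,0,0],[0,0,0,0,0,0],[0,0,0,0,0,0],[0,0,0,0,0,0],[0,0,0,0,0,0]]' && python3 -c "
from rig import bot
print(bot.hand_in())"
```

```text
time_s: 9.4
position: [0.5185, -0.2071, 0.2591]
tcp_rot: [[0.997, -0.073, 0.0], [-0.073, -0.997, -0.0], [0.0, 0.0, -1.0]]
force: [0.1, 0.4, 0.0]
opening: 0.481
grasp_force: 30.0
the job is handed in; nothing more can be done
None
```

The spinner cap is off: counter-clockwise was blocked, so I unscrewed it clockwise (seen from above), lifted it straight off, and handed in at 9.4 s with it held still about 10 cm above the hub and nothing else moved as far as the pictures show.

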